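# Rock the stirrer drive's change knob into gear and set the ring to its mark

### The arm

A 6-joint arm with a two-finger parallel gripper is mounted at the origin on the work surface. World frame = base frame: x ahead of the robot, y to its left, z up, the work surface at z = 0. Lengths are in m, angles in rad, forces in N, time in s.
With the tool pointing down it reaches from about 0.375 to 0.9 m from the base axis. Payload 3.1 kg.
Tool frame: the origin (TCP) lies at the very end of the fingers, on their centre line; the grasp point (between the pads) lies 19 mm behind it (tcp_to_grasp is the distance from the TCP to the grasp point, in m); z points along the fingers, y is the direction in which the jaws open and shut (so a half turn about z gives the same grasp; the last joint's range is limited). The gripper opens to 85 mm and grips with 20 to 120 N. Pads are 22 mm wide; open, the fingers measure 114 mm over their backs; the gripper's body (76 mm by 85 mm) begins 54 mm behind the grasp point. The pads swing forward as they close: fully open they stand 13 mm farther back than shut.
Start: joints at [1.169, 0.527, 1.433, -0, 1.181, -0.178], TCP at [0.138, 0.61, 0.231] pointing down, gripper open.
Joint ranges: [-3.08, 3.08], [-0.75, 2.2], [0.22, 2.44], [-1.43, 4.57], [0, 2.65], [-2.85, 2.85]. Speed limits (rad/s): [2.79, 2.79, 3.14, 3.14, 3.14, 3.14].

### API

Orientations are given as a unit quaternion [x, y, z, w].
In Python, from station import sense, snapshot, camera_info, sign_off, tcp_to_grasp gives the robot as it stands.
- The arm moves only by the shell command python3 -m inch 'ROWS' [FORCE]. ROWS is JSON, a list of rows, each a list of 3 entries, a list of its own where there are three numbers: the closure, from -1 (fully open) to 1 (shut), so that 0 is half open, then the shift along the tool's x, y, z normalised to -1 to 1, where 1 is 10 cm, then the turn, a rotation vector about the tool's x, y, z normalised to -1 to 1, where 1 is 360 degrees. In form: [[jaw, [dx, dy, dz], [ax, ay, az]], ...]. A call has 1 to 20 rows; each row is the pose to reach, as a shift and turn from the pose commanded when the call began, along the tool's axes at that moment, turning the shorter way round; what a row does not reach only later rows make up. A row lasts 1/10 s, in which the tool goes at most 50 mm and 8.59 degrees, less where a joint would pass 70% of its speed; a pose out of reach is approached as far as the arm can. A call with a number of a shift or a turn outside -1 to 1 is refused whole. A call with a gripper value outside its range is refused whole. The fingers move at their own pace and stop on an object; FORCE is the grip in N (left out, the last holds). Time passes only in rows, so rows that repeat a pose let the fingers close. It gives the time, the measured TCP pose, the force and the opening at its end, in the units of the state.
- sense(): the state, without advancing time (a new reading comes with each control period).
- snapshot(name): name is "side" or "top" or "wrist"; returns (picture, depth): 420x560x3 uint8, blue, green, red; 420x560 float32, m along the optical axis (not along the pixel's ray), 0 where there is no reading.
- camera_info(name): a dict with "K" (3x3 intrinsics, pixels), "origin" and "orientation" of the camera in the world. Camera axes: x right, y down, z forward; pixel columns grow to the right and rows downward; lengths in m; the calibration is good to about 2 mm. A picture is of the moment at which its call begins: read the wrist's pose just before it. camera_info takes no time and is no camera call; for the wrist camera it gives the pose at the moment of the call.
- sign_off(): hands the job in, once; it reports no verdict.
The state is a dict: "t": time; "q": joint angles; "qd": joint speeds; "tau": joint torques, N m; "tcp_pos": TCP position; "tool_rot": TCP orientation; "force": force on the tool from outside, world axes, zero at the start; "ft_torque": the same for the moment, N m; "finger_gap": opening from 0.0 (shut) to 1.0 (fully open).
Only numpy, scipy, OpenCV 4.12 (cv2) and the standard library are available. Lean on these libraries where they do the work, as an engineer would, in place of code of your own. Each camera call takes 0.05 s, during which the arm holds its last target.

### The job

Put the stirrer drive into gear: ease the change knob down while rocking it to and fro until its teeth slip between those of the driven ring, pressing the teeth together with no more than about 10 N and not dragging the ring round before the knob is fully home. Then, keeping the knob home, turn it to bring the ring's white mark in line with the red pointer, and let go. Turn the ring by the knob only and leave the glassware alone.

Things in the scene. Friction and masses are not known exactly. Their poses are not given: they have to be found in the camera images.
- drive: Blue-grey bench stirrer drive, fixed, a 200 x 270 x 60 mm box (x, y, z; its centre at y = +45 mm) with a grey motor can (radius 38, top 122 mm above the bench) standing on it at (0, 125) mm. Origin on the bench under the common upright axis of knob and ring; its x axis points from that axis towards the red pointer.
- knob: Black change knob: an upright bar 48 mm long (its x), 14 mm thick (its y, the way to pinch it), 38 mm high, yellow stripe on top. Origin at the bar's centre, on the upright axis, 137 to 139 mm above the bench at the start. Turns freely about the axis and slides straight down; stays where it is left, turned or pressed. Carries the brass bell below it.
- press (a joint): How far the knob has been slid down (m): starts at 0 to 0.002, stop at 0.011, home above 0.0095; sliding friction 2 to 3 N. If the hidden teeth stand tip on tip they touch at 0.004, and pressing on loads them with 2.8 N plus 2 N per further mm. The limit is 11 N, so blocked teeth must not be pressed home. When they slip in, the bell drops and the upward push vanishes.
- ring: Driven ring under the bell, radius 66 mm, stiff to turn (0.12 N m), stays where it is left. Origin on the upright axis, 60 mm above the bench. Its 8 teeth (every 0.785 rad, free play 0.13 rad when meshed) are hidden in its collar; neither its axes nor its mark tell where they stand. A gap lies within 0.45 rad of knob turn one way or the other (0.7 rad the worse way). Do not touch it.
- ring_mark (a point): Middle of the 23 x 9 mm radial white stripe on the ring's rim, 55 mm from the upright axis, 69 mm above the bench. It turns with the ring; at the start it stands 0.3 to 0.6 rad anticlockwise (seen from above) of the pointer, so the knob must be turned clockwise.
- pointer (a point): Point 13 mm inward of the tip of the fixed red pointer on the drive, also 55 mm from the upright axis and 69 mm above the bench, where the white stripe's middle must come to stand.
- beaker: Bystander: glass beaker, radius 34, height 85 mm, origin at the middle of its underside. Leave alone.
- reagent: Bystander: amber bottle, radius 30, height 135 mm, origin at the middle of its underside. Leave alone.
- dish: Bystander: white porcelain dish, radius 45, height 36 mm, origin at the middle of its underside. Leave alone.
- knob_foot (a point): Lower end of the bar, 19 mm below its centre, on the upright axis. Below it (20 mm lower, coming up to 10 mm nearer as its spring yields) is the top of a brass bell of radius 37 mm with 4 hidden downward teeth. The bell turns with the knob but is sprung up and down on it.

How it is judged:
By the outcome, as a careful person would: the job done as asked, in the order asked, and still so for the second after the job is handed in, with the robot touching nothing.
It also fails if it takes over 61 s, if anything falls off the work surface, if the arm or the gripper's body presses on something with over 40 N, if the wrist force passes 120 N, or if a joint passes its speed limit or range.

## Working session

There is one attempt and no reset: what is moved stays moved. The work goes in short steps, Python scripts to look and compute and a shell command to move; the robot and the scene stay as the last step left them, time stands still between calls to the robot, and variables do not carry over. Pictures are saved under pics/ and viewed, and the job is handed in when it is done.

```bash
ls; mkdir -p pics; cat > h.py <<'E'
import numpy as np, cv2
from scipy.spatial.transform import Rotation as R
from station import *
def P(info,u,v,z):
    K=np.array(info["K"]);d=np.linalg.inv(K)@[u,v,1];Rm=R.from_quat(info["orientation"]).as_matrix();o=np.array(info["origin"])
    d=Rm@d; return o+d*(z-o[2])/d[2]
def proj(info,p):
    Rm=R.from_quat(info["orientation"]).as_matrix();c=Rm.T@(np.array(p)-np.array(info["origin"]));k=np.array(info["K"])@c;return k[:2]/k[2]
E
python3 - <<'E'
from h import *
print(tcp_to_grasp); s=sense(); print(s)
for n in ("top","side"):
    print(n,camera_info(n)); im,d=snapshot(n); cv2.imwrite(f"pics/{n}0.png",im); np.save(f"pics/{n}0d.npy",d)
E
```

```text
pics
0.0187
{'t': 0.0, 'q': array([ 1.16950237e+00,  5.28474971e-01,  1.43391400e+00, -2.73649351e-05,
        1.18135800e+00, -1.78466099e-01]), 'qd': array([ 0.00038945,  0.00052524, -0.00054355,  0.0022738 , -0.00028582,
       -0.00224511]), 'tau': array([-1.52527740e-03, -4.42349482e+01, -1.78023756e+01, -2.98638233e-04,
        8.57886480e-03, -4.57898636e-05]), 'tcp_pos': array([0.13779323, 0.60889127, 0.23032447]), 'tool_rot': array([ 1.11178332e-01,  9.93799888e-01, -1.03583246e-03, -2.95767102e-04]), 'force': array([ 0.15801869, -0.1819401 ,  0.23609782]), 'ft_torque': array([ 0.0127598 ,  0.04835924, -0.01743433]), 'finger_gap': 1.0021803994816123}
top {'K': array([[511.12186084,   0.        , 280.44414999],
       [  0.        , 511.12186084, 208.93421317],
       [  0.        ,   0.        ,   1.        ]]), 'origin': array([0.27149255, 0.01377085, 1.45753793]), 'orientation': array([-0.69398088,  0.71547448, -0.05112339,  0.06223507])}
side {'K': array([[427.2842805 ,   0.        , 281.71488957],
       [  0.        , 427.2842805 , 213.86005458],
       [  0.        ,   0.        ,   1.        ]]), 'origin': array([ 0.28571338, -0.6203727 ,  0.89124733]), 'orientation': array([ 0.92373959, -0.14692453,  0.0561968 , -0.34922811])}
```

View pics/top0.png

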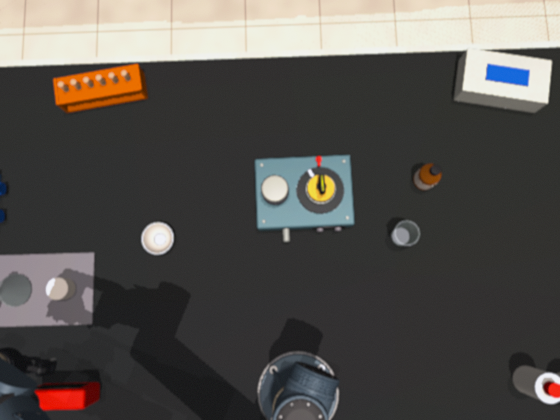

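View pics/side0.png

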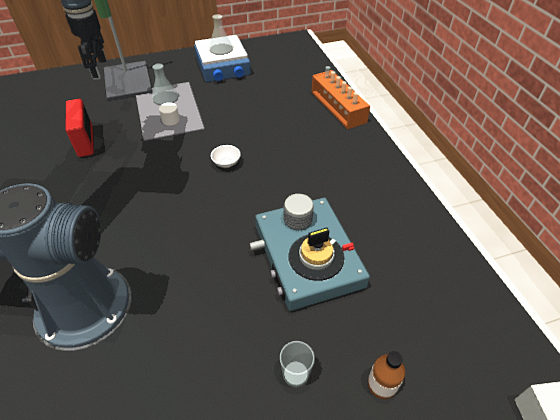

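The top view shows the drive at about (305,192), with the knob at (322,184), the pointer at (319,160) and the motor can on the left (+y). I'll enlarge it.

```bash
python3 - <<'E'
from h import *
im=cv2.imread("pics/top0.png"); c=im[150:235,250:360]; cv2.imwrite("pics/top0c.png",cv2.resize(c,None,fx=7,fy=7,interpolation=cv2.INTER_CUBIC))
im=cv2.imread("pics/side0.png"); c=im[190:310,250:370]; cv2.imwrite("pics/side0c.png",cv2.resize(c,None,fx=5,fy=5,interpolation=cv2.INTER_CUBIC))
E
```

```text
(no output)
```

View pics/top0c.png

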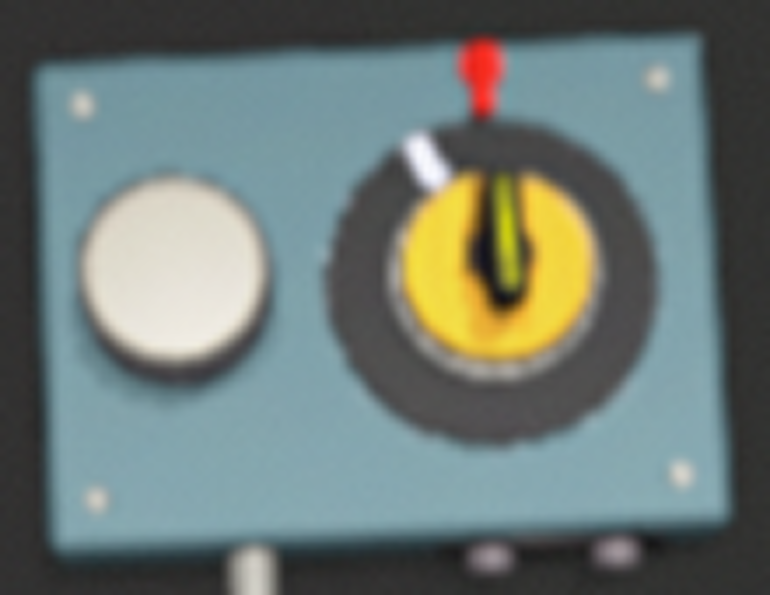

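View pics/side0c.png

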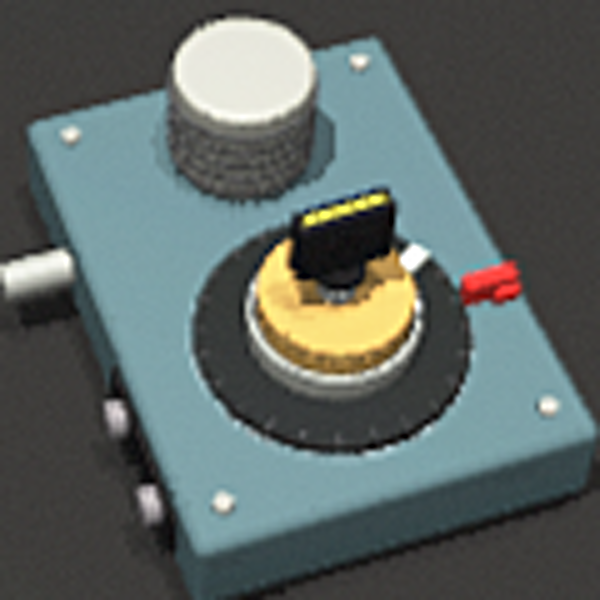

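```bash
python3 - <<'E'
from h import *
i=camera_info("top")
f=lambda x,y,z:P(i,250+(x+.5)/7-.5,150+(y+.5)/7-.5,z)
for n,x,y,z in [("ring",491,283,.069),("bell",500,265,.1),("c1",38,65,.06),("c2",703,35,.06),("c3",730,520,.06),("c4",52,555,.06),("stripeA",500,178,.157),("stripeB",513,293,.157),("mark",427,160,.069),("ptrtip",484,117,.069),("ptrback",480,45,.069),("motor",175,268,.122)]:
    print(n,f(x,y,z).round(4))
s=camera_info("side")
g=lambda x,y,z:P(s,250+(x+.5)/5-.5,190+(y+.5)/5-.5,z)
for n,x,y,z in [("ring",331,335,.069),("sA",305,220,.157),("sB",390,195,.157),("mark",415,258,.069),("ptrtip",462,285,.069)]: print(n,g(x,y,z).round(4))
d=np.load("pics/top0d.npy"); c=f
for u,v in [(322,180),(323,184),(323,188),(275,188),(330,160)]:
    z=d[v,u]; K=np.array(i["K"]);Rm=R.from_quat(i["orientation"]).as_matrix(); print(u,v,(np.array(i["origin"])+Rm@(np.linalg.inv(K)@[u,v,1]*z)).round(4))
E
```

```text
ring [ 0.5461 -0.0777  0.069 ]
bell [ 0.547  -0.0794  0.1   ]
c1 [0.6432 0.1    0.06  ]
c2 [ 0.6466 -0.1675  0.06  ]
c3 [ 0.45   -0.1681  0.06  ]
c4 [0.4445 0.0987 0.06  ]
stripeA [ 0.5684 -0.0769  0.157 ]
stripeB [ 0.5247 -0.0799  0.157 ]
mark [ 0.5967 -0.0544  0.069 ]
ptrtip [ 0.6135 -0.0777  0.069 ]
ptrback [ 0.6431 -0.0773  0.069 ]
motor [0.5454 0.0457 0.122 ]
ring [ 0.5468 -0.0836  0.069 ]
sA [ 0.5304 -0.0795  0.157 ]
sB [ 0.5714 -0.0779  0.157 ]
mark [ 0.6022 -0.0534  0.069 ]
ptrtip [ 0.6173 -0.0756  0.069 ]
322 180 [ 0.5556 -0.0791  0.1542]
323 184 [ 0.5436 -0.0808  0.1603]
323 188 [ 0.5339 -0.0807  0.1563]
275 188 [0.5446 0.0445 0.1236]
330 160 [ 0.6331 -0.1108  0.0588]
```

```bash
R='[[-1,[-0.3,-0.32,0],[0,0,0]],[-1,[-0.6,-0.64,0],[0,0,0]],[-1,[-0.9,-0.96,0],[0,0,0]],[-1,[-0.9,-0.96,0],[0,0,0]]]'; 
python3 -m inch '[[-1,[-0.3,-0.32,0],[0,0,0]],[-1,[-0.6,-0.64,0],[0,0,0]],[-1,[-0.9,-0.96,0],[0,0,0]],[-1,[-0.9,-0.96,0],[0,0,0]]]'
```

```text
t: 0.5
tcp_pos: [0.2057, 0.4914, 0.2306]
tool_rot: [0.113, 0.994, -0.003, -0.001]
force: [-0.0, 1.2, -0.3]
finger_gap: 1.0
```

```bash

python3 -m inch '[[-1,[-0.4,-0.42,0],[0,0,0]],[-1,[-0.92,-0.97,0],[0,0,0]],[-1,[-0.92,-0.97,0],[0,0,0]]]'
python3 -m inch '[[-1,[-0.4,-0.42,0],[0,0,0]],[-1,[-0.92,-0.97,0],[0,0,0]],[-1,[-0.92,-0.97,0],[0,0,0]]]'
python3 -m inch '[[-1,[-0.4,-0.42,0],[0,0,0]],[-1,[-0.92,-0.97,0],[0,0,0]],[-1,[-0.92,-0.97,0],[0,0,0]]]'
```

```text
t: 0.8
tcp_pos: [0.2734, 0.3796, 0.2311]
tool_rot: [0.111, 0.994, -0.0, -0.0]
force: [0.2, 0.5, -0.6]
finger_gap: 1.002
t: 1.1
tcp_pos: [0.3425, 0.2647, 0.2314]
tool_rot: [0.112, 0.994, 0.0, 0.0]
force: [-0.5, -0.1, 1.0]
finger_gap: 0.998
t: 1.4
tcp_pos: [0.4115, 0.1494, 0.2314]
tool_rot: [0.112, 0.994, 0.0, 0.001]
force: [0.6, 0.1, 0.3]
finger_gap: 1.008
```

```bash

python3 -m inch '[[-1,[-0.4,-0.42,0],[0,0,0]],[-1,[-0.92,-0.97,0],[0,0,0]],[-1,[-0.92,-0.97,0],[0,0,0]]]'
python3 -m inch '[[-1,[-0.4,-0.42,0],[0,0,0]],[-1,[-0.90,-0.95,0],[0,0,-0.02]],[-1,[-0.90,-0.95,0],[0,0,-0.0434]],[-1,[-0.90,-0.95,0],[0,0,-0.0434]],[-1,[-0.90,-0.95,0],[0,0,-0.0434]]]'
python3 - <<'E'
from h import *
s=sense();i=camera_info("wrist");print(s['tcp_pos'],s['tool_rot'],s['t'],s['q']);im,d=snapshot("wrist");print(i);cv2.imwrite("pics/w1.png",im);np.save("pics/w1.npy",d)
import pickle;pickle.dump(i,open("pics/w1.pkl","wb"))
E
```

```text
t: 1.7
tcp_pos: [0.4802, 0.034, 0.2314]
tool_rot: [0.112, 0.994, -0.0, 0.001]
force: [0.4, 0.4, 0.9]
finger_gap: 1.002
t: 2.2
tcp_pos: [0.5447, -0.0762, 0.2307]
tool_rot: [-0.024, 1.0, 0.001, -0.001]
force: [0.0, 0.2, 0.0]
finger_gap: 1.004
[ 0.54468118 -0.07619708  0.23067431] [-2.37291283e-02  9.99718108e-01  5.33571083e-04 -5.90485359e-04] 2.2 [-3.42526393e-01  4.27987658e-01  1.62180858e+00  6.45651773e-04
  1.09328131e+00 -1.96108260e+00]
{'K': array([[362.87500935,   0.        , 272.90470393],
       [  0.        , 362.87500935, 208.44260777],
       [  0.        ,   0.        ,   1.        ]]), 'origin': array([ 0.46112785, -0.0803244 ,  0.37372447]), 'orientation': array([0.68090454, 0.71345101, 0.12005157, 0.11377298])}
```

View pics/w1.png

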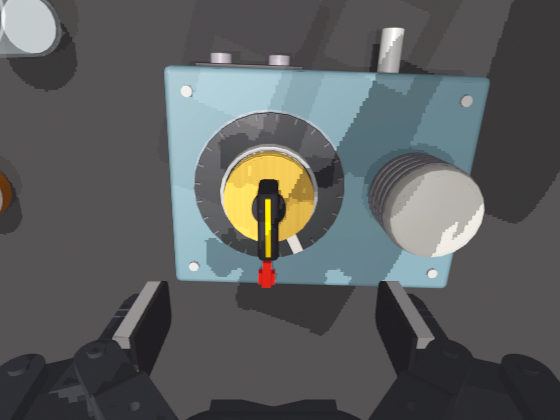

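The wrist view shows the knob stripe from about (268,200) to (268,258), the mark at (295,243) and the pointer at (267,270). I'll enlarge it to measure.

```bash
python3 - <<'E'
from h import *
im=cv2.imread("pics/w1.png"); cv2.imwrite("pics/w1c.png",cv2.resize(im[100:300,180:360],None,fx=4,fy=3,interpolation=cv2.INTER_CUBIC)) if 0 else cv2.imwrite("pics/w1c.png",cv2.resize(im[150:295,195:345],None,fx=4,fy=4,interpolation=cv2.INTER_CUBIC))
E
```

```text
(no output)
```

View pics/w1c.png

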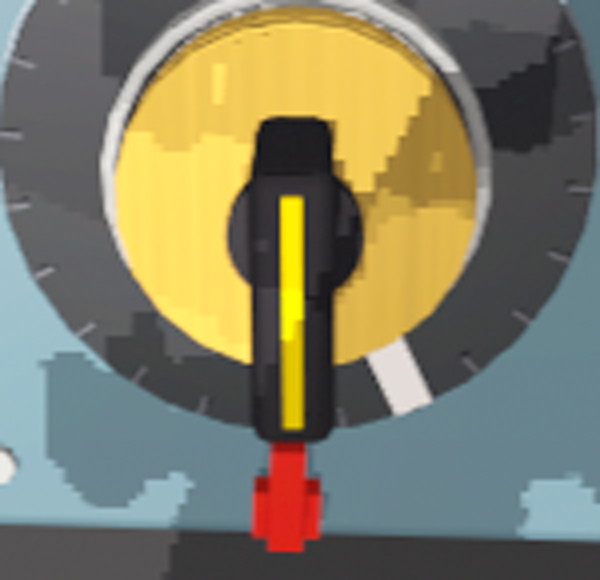

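```bash
python3 - <<'E'
from h import *
import pickle
i=pickle.load(open("pics/w1.pkl","rb"))
f=lambda x,y,z:P(i,195+(x+.5)/4-.5,150+(y+.5)/4-.5,z)
for n,x,y,z in [("sA",291.5,197,.157),("sB",292.5,430,.157),("topbackL",255,180,.157),("topfrontR",333,440,.157),("mark",400,377,.069),("pb",287,550,.069),("motor",0,0,.122)]: print(n,f(x,y,z).round(4))
for n,u,v,z in [("ringL",195,186,.069),("ringR",344,186,.069),("ringT",268,112,.069),("motor",433,205,.122),("c",166,67,.06),("c",487,80,.06),("c",446,287,.06),("c",178,279,.06)]: print(n,P(i,u,v,z).round(4))
d=np.load("pics/w1.npy"); z=d[225,268];K=np.array(i["K"]);Rm=R.from_quat(i["orientation"]).as_matrix(); print((np.array(i["origin"])+Rm@(np.linalg.inv(K)@[268,225,1]*z)).round(4))
E
```

```text
sA [ 0.5297 -0.0802  0.157 ]
sB [ 0.5701 -0.0784  0.157 ]
topbackL [ 0.5271 -0.0861  0.157 ]
topfrontR [ 0.5716 -0.0716  0.157 ]
mark [ 0.5997 -0.0535  0.069 ]
pb [ 0.6463 -0.0776  0.069 ]
motor [ 0.5072 -0.1323  0.122 ]
ringL [ 0.5487 -0.1437  0.069 ]
ringR [ 0.5427 -0.0142  0.069 ]
ringT [ 0.4834 -0.0829  0.069 ]
motor [0.5398 0.0409 0.122 ]
c [ 0.4528 -0.1666  0.06  ]
c [0.4505 0.0943 0.06  ]
c [0.6434 0.1    0.06  ]
c [ 0.6467 -0.1644  0.06  ]
[ 0.5466 -0.0792  0.1585]
```

```bash

python3 -m inch '[[0,[-0.032,-0.028,0.2],[0,0,0]],[0,[-0.032,-0.028,0.5],[0,0,0]],[0,[-0.032,-0.028,0.8],[0,0,0]],[0,[-0.032,-0.028,0.8],[0,0,0]]]' 40
python3 -m inch '[[0,[0,0,0.15],[0,0,0]],[0,[0,0,0.28],[0,0,0]],[0,[0,0,0.28],[0,0,0]],[0,[0,0,0.28],[0,0,0]]]'
python3 - <<'E'
from h import *
s=sense();print(s['tcp_pos'],s['tool_rot'],s['force'],s['ft_torque']);i=camera_info("wrist");im,d=snapshot("wrist");cv2.imwrite("pics/w2.png",im)
im,d=snapshot("side");cv2.imwrite("pics/s2.png",cv2.resize(im[180:300,250:370],None,fx=5,fy=5,interpolation=cv2.INTER_CUBIC))
E
```

```text
t: 2.65
tcp_pos: [0.5442, -0.076, 0.148]
tool_rot: [-0.026, 1.0, 0.002, -0.005]
force: [-1.0, 0.3, 0.2]
finger_gap: 0.501
t: 3.05
tcp_pos: [0.548, -0.0785, 0.1239]
tool_rot: [-0.025, 1.0, -0.0, 0.0]
force: [0.2, -0.3, -0.3]
finger_gap: 0.503
[ 0.54804533 -0.07850046  0.1238938 ] [-2.51437868e-02  9.99683829e-01 -4.16735255e-05  1.73189043e-04] [ 0.15690092 -0.32974461 -0.26536893] [0.04192435 0.00905937 0.02828582]
```

View pics/w2.png

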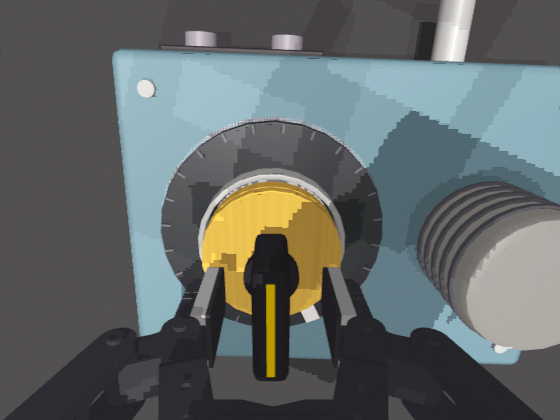

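View pics/s2.png

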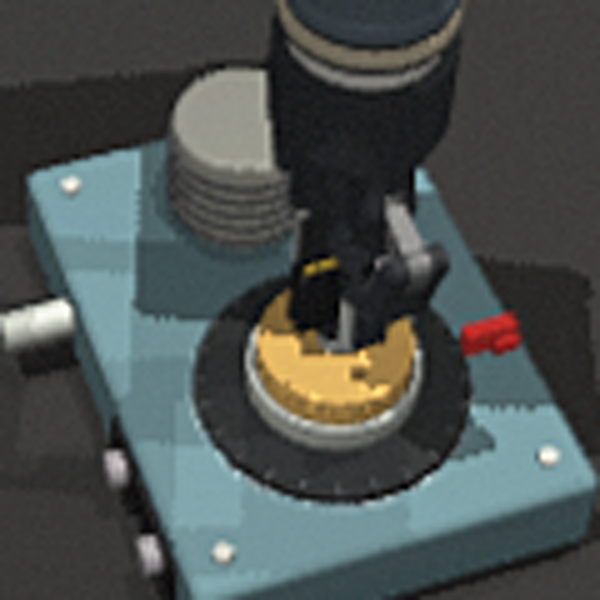

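```bash

python3 -m inch '[[1,[0,0,0],[0,0,0]],[1,[0,0,0],[0,0,0]],[1,[0,0,0],[0,0,0]],[1,[0,0,0],[0,0,0]],[1,[0,0,0],[0,0,0]],[1,[0,0,0],[0,0,0]]]' 60
python3 - <<'E'
from h import *
s=sense();print(s['tcp_pos'],s['tool_rot'],s['force'],s['ft_torque'],s['q'])
im,d=snapshot("wrist");cv2.imwrite("pics/w3.png",im)
E
```

```text
t: 3.75
tcp_pos: [0.5483, -0.0793, 0.1235]
tool_rot: [-0.025, 1.0, -0.0, 0.0]
force: [0.0, -2.2, 1.5]
finger_gap: 0.159
[ 0.54828174 -0.07931392  0.1235084 ] [-2.49605377e-02  9.99688279e-01 -3.80437572e-04  4.14373279e-04] [ 0.00237361 -2.22785297  1.5426191 ] [-0.36620596 -0.01590386 -0.03615043] [-3.45169136e-01  5.83769874e-01  1.70954701e+00 -5.46480208e-04
  8.47227978e-01 -1.96553014e+00]
```

View pics/w3.png

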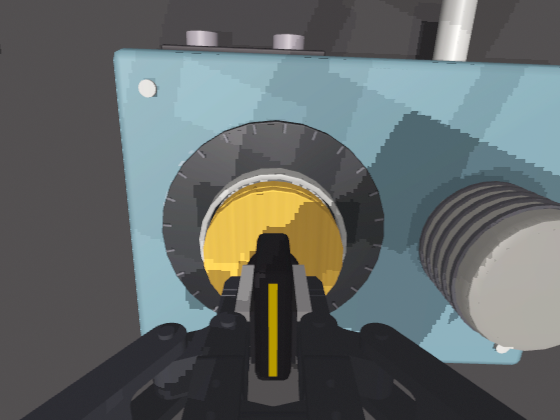

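```bash
cat > st.py <<'E'
from h import *
s=sense();y=R.from_quat(s['tool_rot']).as_matrix()[:,1]
print("z %.4f yaw %.4f F %s T %s xy %s"%(s['tcp_pos'][2],np.arctan2(y[1],y[0])-np.pi/2,s['force'].round(2),s['ft_torque'].round(3),s['tcp_pos'][:2].round(4)))
E
python3 -m inch '[[1,[0,-0.008,0.01],[0,0,0]],[1,[0,-0.008,0.01],[0,0,0]]]'|tail -1;python3 st.py
python3 -m inch '[[1,[0,0,0.01],[0,0,0]],[1,[0,0,0.01],[0,0,0]]]'|tail -1;python3 st.py
python3 -m inch '[[1,[0,0,0.01],[0,0,0]],[1,[0,0,0.01],[0,0,0]]]'|tail -1;python3 st.py
```

```text
finger_gap: 0.151
z 0.1222 yaw 0.0495 F [ 0.9  -0.19  1.12] T [-0.066 -0.184 -0.033] xy [ 0.5482 -0.0794]
finger_gap: 0.151
z 0.1212 yaw 0.0497 F [1.34 1.13 0.84] T [ 0.022 -0.261 -0.019] xy [ 0.5482 -0.0795]
finger_gap: 0.152
z 0.1205 yaw 0.0499 F [0.93 0.01 2.83] T [ 0.174 -0.19   0.042] xy [ 0.5482 -0.0795]
```

```bash

python3 -m inch '[[1,[0,0,0.005],[0,0,0]],[1,[0,0,0.005],[0,0,0]]]'|tail -1;python3 st.py
python3 -m inch '[[1,[0,0,0],[0,0,0]]]'|tail -1;python3 st.py
python3 -m inch '[[1,[0,0,0.005],[0,0,0]],[1,[0,0,0.005],[0,0,0]]]'|tail -1;python3 st.py
python3 -m inch '[[1,[0,0,0],[0,0,0]]]'|tail -1;python3 st.py
```

```text
finger_gap: 0.155
z 0.1202 yaw 0.0498 F [0.22 0.74 4.1 ] T [ 0.268 -0.154  0.001] xy [ 0.5482 -0.0795]
finger_gap: 0.154
z 0.1202 yaw 0.0498 F [1.59 1.19 4.43] T [ 0.301 -0.186  0.032] xy [ 0.5482 -0.0795]
finger_gap: 0.151
z 0.1199 yaw 0.0498 F [0.33 1.82 5.09] T [ 0.319 -0.091 -0.003] xy [ 0.5482 -0.0795]
finger_gap: 0.155
z 0.1198 yaw 0.0498 F [-0.16  1.32  6.49] T [ 0.357 -0.106  0.03 ] xy [ 0.5482 -0.0795]
```

```bash

python3 -m inch '[[1,[0,0,0.005],[0,0,0]],[1,[0,0,0.005],[0,0,0]]]'|tail -1;python3 st.py
for k in 1 2; do python3 -m inch '[[1,[0,0,0],[0,0,0.007]],[1,[0,0,0],[0,0,0.007]]]'|tail -1;python3 st.py; done
```

```text
finger_gap: 0.155
z 0.1195 yaw 0.0498 F [0.09 0.74 6.  ] T [ 0.315 -0.05  -0.022] xy [ 0.5482 -0.0795]
finger_gap: 0.155
z 0.1195 yaw 0.0050 F [0.69 1.11 6.41] T [ 0.242 -0.109 -0.062] xy [ 0.5482 -0.0795]
finger_gap: 0.154
z 0.1195 yaw -0.0389 F [1.3  1.59 6.45] T [ 0.287 -0.044 -0.017] xy [ 0.5483 -0.0794]
```

```bash

python3 -m inch '[[1,[0,0,0],[0,0,0.007]],[1,[0,0,0],[0,0,0.007]]]'|tail -1;python3 st.py
```

```text
finger_gap: 0.15
z 0.1194 yaw -0.0829 F [0.39 1.74 6.14] T [ 0.247 -0.106 -0.089] xy [ 0.5482 -0.0794]
```

```bash

python3 -m inch '[[1,[0,0,0],[0,0,0.007]],[1,[0,0,0],[0,0,0.007]]]'|tail -1;python3 st.py
```

```text
finger_gap: 0.157
z 0.1195 yaw -0.1269 F [0.09 1.83 6.56] T [ 0.308 -0.054 -0.   ] xy [ 0.5482 -0.0794]
```

```bash

python3 -m inch '[[1,[0,0,0],[0,0,0.007]],[1,[0,0,0],[0,0,0.007]]]'|tail -1;python3 st.py
```

```text
finger_gap: 0.154
z 0.1195 yaw -0.1709 F [0.54 1.7  7.92] T [ 0.34  -0.136 -0.055] xy [ 0.5483 -0.0794]
```

```bash

python3 -m inch '[[1,[0,0,0],[0,0,0.007]],[1,[0,0,0],[0,0,0.007]]]'|tail -1;python3 st.py
```

```text
finger_gap: 0.152
z 0.1195 yaw -0.2149 F [0.78 2.95 6.49] T [ 0.318 -0.081 -0.047] xy [ 0.5483 -0.0794]
```

```bash

python3 -c "
from h import *
im,d=snapshot('wrist');cv2.imwrite('pics/w4.png',im)
im,d=snapshot('top');cv2.imwrite('pics/t4.png',cv2.resize(im[150:235,250:360],None,fx=7,fy=7,interpolation=cv2.INTER_CUBIC))"
```

```text
(no output)
```

View pics/w4.png

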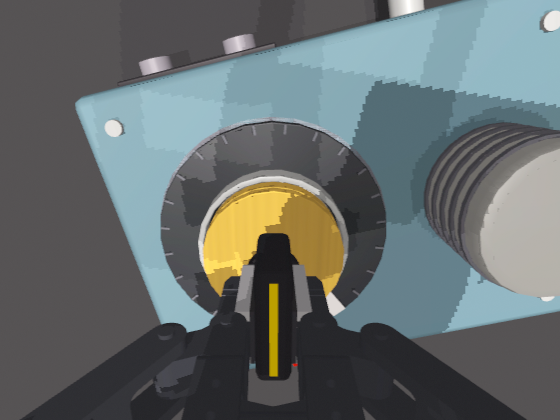

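View pics/t4.png

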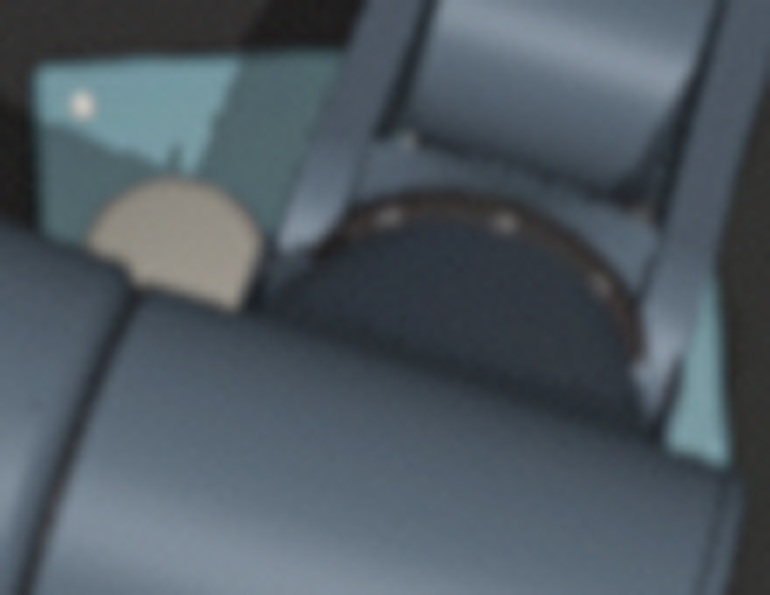

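The mark is now visible at (337,305), beside the right finger. The knob turned and the ring stayed. Continuing clockwise.

```bash

python3 -m inch '[[1,[0,0,0],[0,0,0.007]],[1,[0,0,0],[0,0,0.007]]]'|tail -1;python3 st.py
```

```text
finger_gap: 0.153
z 0.1194 yaw -0.2589 F [1.04 2.04 6.56] T [ 0.36  -0.123 -0.025] xy [ 0.5483 -0.0793]
```

```bash

python3 -m inch '[[1,[0,0,0],[0,0,0.007]],[1,[0,0,0],[0,0,0.007]]]'|tail -1;python3 st.py
```

```text
finger_gap: 0.153
z 0.1195 yaw -0.3029 F [-0.02  2.24  6.4 ] T [ 0.383 -0.134 -0.033] xy [ 0.5483 -0.0793]
```

```bash

python3 -m inch '[[1,[0,0,0],[0,0,0.007]],[1,[0,0,0],[0,0,0.007]]]'|tail -1;python3 st.py
```

```text
finger_gap: 0.155
z 0.1190 yaw -0.3466 F [2.26 1.86 1.94] T [ 0.356 -0.325 -0.164] xy [ 0.5482 -0.0793]
```

```bash

python3 -m inch '[[1,[0,0,0],[0,0,0.007]],[1,[0,0,0],[0,0,0.007]]]'|tail -1;python3 st.py
```

```text
finger_gap: 0.155
z 0.1186 yaw -0.3894 F [1.97 3.15 1.64] T [ 0.477 -0.455  0.003] xy [ 0.5482 -0.0793]
```

The teeth slipped in between yaw -0.30 and -0.35: the push fell from 6.5 to under 2 N and z dropped. Pressing home straight down.

```bash

python3 -m inch '[[1,[0,0,0.01],[0,0,0]],[1,[0,0,0.01],[0,0,0]]]'|tail -1;python3 st.py
python3 -m inch '[[1,[0,0,0.01],[0,0,0]],[1,[0,0,0.01],[0,0,0]]]'|tail -1;python3 st.py
python3 -m inch '[[1,[0,0,0.01],[0,0,0]],[1,[0,0,0.01],[0,0,0]]]'|tail -1;python3 st.py
```

```text
finger_gap: 0.155
z 0.1175 yaw -0.3893 F [ 3.76  4.12 -0.84] T [ 0.616 -0.56   0.032] xy [ 0.5482 -0.0793]
finger_gap: 0.155
z 0.1166 yaw -0.3898 F [2.76 4.5  0.71] T [ 0.687 -0.645  0.035] xy [ 0.5482 -0.0793]
finger_gap: 0.151
z 0.1156 yaw -0.3898 F [2.33 4.2  0.14] T [ 0.692 -0.588  0.047] xy [ 0.5481 -0.0793]
```

```bash

python3 -m inch '[[1,[0,0,0.01],[0,0,0]],[1,[0,0,0.01],[0,0,0]]]'|tail -1;python3 st.py
python3 -m inch '[[1,[0,0,0.01],[0,0,0]],[1,[0,0,0.01],[0,0,0]]]'|tail -1;python3 st.py
```

```text
finger_gap: 0.155
z 0.1146 yaw -0.3899 F [ 2.83  3.76 -0.21] T [ 0.694 -0.623  0.039] xy [ 0.5482 -0.0794]
finger_gap: 0.154
z 0.1140 yaw -0.3898 F [3.21 4.41 2.18] T [ 0.698 -0.509 -0.035] xy [ 0.5482 -0.0793]
```

```bash

python3 -m inch '[[1,[0,0,0.007],[0,0,0]],[1,[0,0,0.007],[0,0,0]]]'|tail -1;python3 st.py
```

```text
finger_gap: 0.155
z 0.1139 yaw -0.3897 F [1.55 3.71 6.43] T [ 0.842 -0.345 -0.018] xy [ 0.5482 -0.0794]
```

z stops at 0.1139 and the push rises there. That is 9.6 mm below the grasp height plus the initial press, so it fits the 0.011 stop. I'll check the stripe in the grip, then turn most of the way.

```bash

python3 -m inch '[[1,[0,0,0],[0,0,0.01]],[1,[0,0,0],[0,0,0.02]],[1,[0,0,0],[0,0,0.03]],[1,[0,0,0],[0,0,0.03]]]'|tail -1;python3 st.py
python3 -c "
from h import *
im,d=snapshot('wrist');cv2.imwrite('pics/w5.png',im)
im,d=snapshot('side');cv2.imwrite('pics/s5.png',cv2.resize(im[180:300,250:370],None,fx=5,fy=5,interpolation=cv2.INTER_CUBIC))"
```

```text
finger_gap: 0.154
z 0.1140 yaw -0.5791 F [2.91 4.41 7.1 ] T [ 0.836 -0.343  0.009] xy [ 0.5483 -0.0792]
```

View pics/w5.png

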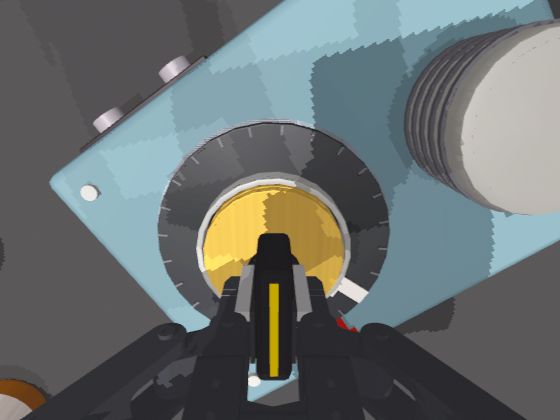

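View pics/s5.png

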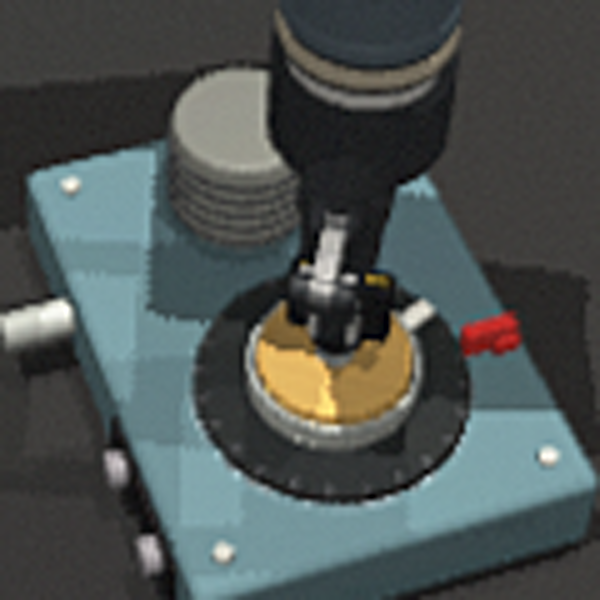

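```bash
python3 - <<'E'
from h import *
i=camera_info("wrist"); s=camera_info("side")
im=cv2.imread("pics/w5.png"); cv2.imwrite("pics/w5c.png",cv2.resize(im[240:350,300:400],None,fx=6,fy=5.45,interpolation=cv2.INTER_CUBIC))
A=np.array([.5482,-.0794])
for n,p in [("w",P(i,351,290,.069)),("wout",P(i,367,297,.069)),("side",P(s,250+418.5/5-.5,180+317.5/5-.5,.069)),("sideptr",P(s,250+462.5/5-.5,180+336/5-.5,.069))]:
    q=p[:2]-A; print(n,p.round(4),np.hypot(*q),np.arctan2(q[1],q[0]))
E
```

```text
w [ 0.6011 -0.0578  0.069 ] 0.05709871047403865 0.38700835760233276
wout [ 0.6105 -0.0522  0.069 ] 0.06801899866456079 0.4117246748148145
side [ 0.6014 -0.059   0.069 ] 0.05699753475529093 0.36655052517145026
sideptr [ 0.6172 -0.0759  0.069 ] 0.06909398338711262 0.050851631711659975
```

View pics/w5c.png

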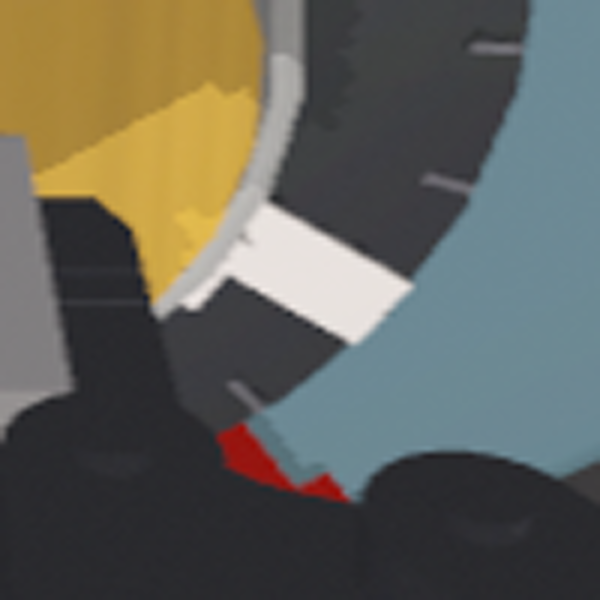

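The mark at (351,290) has moved about 0.08 rad, so the ring is following. About 0.32 to 0.37 rad remain; I'll turn 0.25 and measure again.

```bash

python3 -m inch '[[1,[0,0,0],[0,0,0.01]],[1,[0,0,0],[0,0,0.02]],[1,[0,0,0],[0,0,0.03]],[1,[0,0,0],[0,0,0.04]],[1,[0,0,0],[0,0,0.04]]]'|tail -1;python3 st.py
python3 - <<'E'
from h import *
i=camera_info("wrist")
im,d=snapshot('wrist');cv2.imwrite('pics/w6.png',im)
import pickle;pickle.dump(i,open("pics/w6.pkl","wb"))
cv2.imwrite("pics/w6c.png",cv2.resize(im[200:340,290:430],None,fx=4,fy=4,interpolation=cv2.INTER_CUBIC))
im,d=snapshot('side');cv2.imwrite('pics/s6.png',cv2.resize(im[220:270,310:370],None,fx=12,fy=12,interpolation=cv2.INTER_CUBIC))
E
```

```text
finger_gap: 0.153
z 0.1140 yaw -0.8304 F [2.21 5.79 7.45] T [ 0.856 -0.404  0.   ] xy [ 0.5484 -0.0791]
```

View pics/w6c.png

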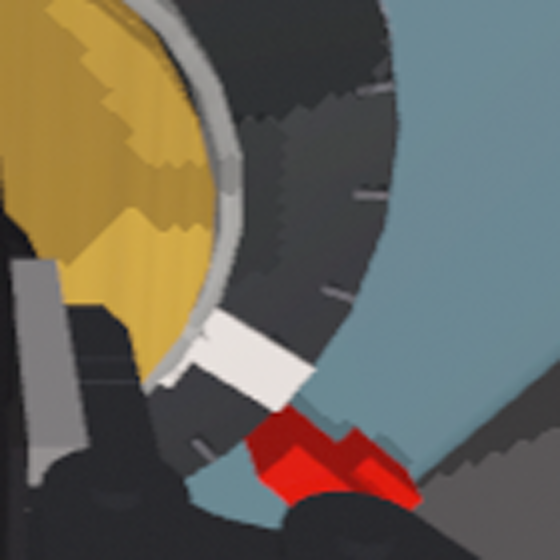

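View pics/s6.png

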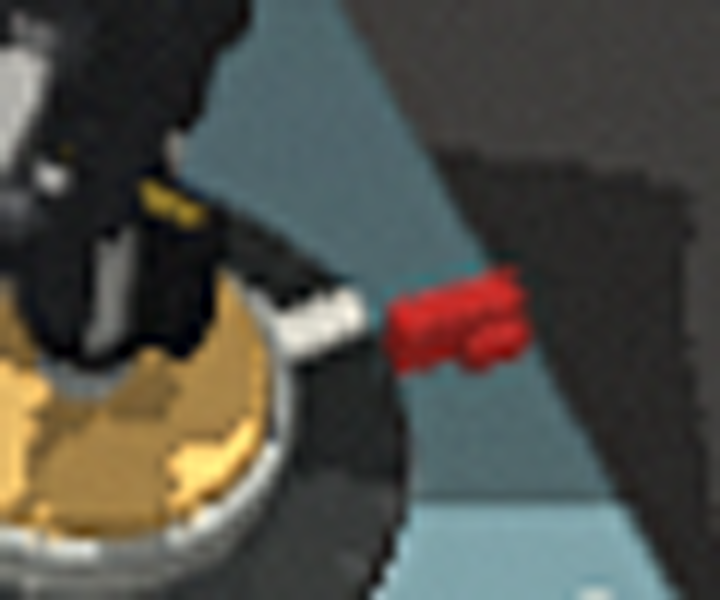

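```bash
python3 - <<'E'
from h import *
import pickle
i=pickle.load(open("pics/w6.pkl","rb")); s=camera_info("side"); t=camera_info("top")
W=lambda x,y,z=.069:P(i,290+(x+.5)/4-.5,200+(y+.5)/4-.5,z)
S=lambda x,y,z=.069:P(s,310+(x+.5)/12-.5,220+(y+.5)/12-.5,z)
A=np.array([.5482,-.0792])
for n,p in [("w out1",W(315,370)),("w out2",W(275,410)),("w outmid",W(295,390)),("w ptr a",W(290,405)),("w ptr b",W(248,440)),("w ptr c",W(262,478)),("w ptr base",W(420,500)),("w ptr base2",W(350,430)),
 ("s out1",S(355,290)),("s out2",S(368,327)),("s in",S(285,345)),("s ptr1",S(385,318)),("s ptr2",S(398,370)),("s ptr base",S(510,275)),("s base low",S(530,325))]:
    q=p[:2]-A; print(n,p.round(4),np.hypot(*q).round(4),np.arctan2(q[1],q[0]).round(3))
E
```

```text
w out1 [ 0.6136 -0.0654  0.069 ] 0.0668 0.207
w out2 [ 0.6143 -0.0742  0.069 ] 0.0662 0.075
w outmid [ 0.6139 -0.0698  0.069 ] 0.0664 0.142
w ptr a [ 0.6153 -0.0721  0.069 ] 0.0675 0.106
w ptr b [ 0.6151 -0.0806  0.069 ] 0.0669 -0.021
w ptr c [ 0.6216 -0.0839  0.069 ] 0.0736 -0.063
w ptr base [ 0.6426 -0.0702  0.069 ] 0.0948 0.095
w ptr base2 [ 0.6252 -0.069   0.069 ] 0.0777 0.132
s out1 [ 0.6142 -0.0654  0.069 ] 0.0674 0.206
s out2 [ 0.613  -0.0748  0.069 ] 0.0649 0.068
s in [ 0.5955 -0.0738  0.069 ] 0.0476 0.114
s ptr1 [ 0.6171 -0.0738  0.069 ] 0.0691 0.078
s ptr2 [ 0.6144 -0.0865  0.069 ] 0.0666 -0.11
s ptr base [ 0.6455 -0.0716  0.069 ] 0.0976 0.078
s base low [ 0.6441 -0.0844  0.069 ] 0.096 -0.054
```

```bash

python3 -m inch '[[1,[0,0,0],[0,0,0.008]],[1,[0,0,0],[0,0,0.016]],[1,[0,0,0],[0,0,0.016]],[1,[0,0,0],[0,0,0.016]]]'|tail -1;python3 st.py
python3 - <<'E'
from h import *
i=camera_info("wrist")
im,d=snapshot('wrist');cv2.imwrite('pics/w7.png',im);np.save('pics/w7.npy',d)
import pickle;pickle.dump(i,open("pics/w7.pkl","wb"))
cv2.imwrite("pics/w7c.png",cv2.resize(im[220:340,310:430],None,fx=5,fy=5,interpolation=cv2.INTER_CUBIC))
im,d=snapshot('side');cv2.imwrite('pics/s7.png',cv2.resize(im[220:270,310:370],None,fx=12,fy=12,interpolation=cv2.INTER_CUBIC))
E
```

```text
finger_gap: 0.155
z 0.1139 yaw -0.9301 F [2.38 4.86 6.41] T [ 0.884 -0.436  0.003] xy [ 0.5484 -0.0791]
```

View pics/w7c.png

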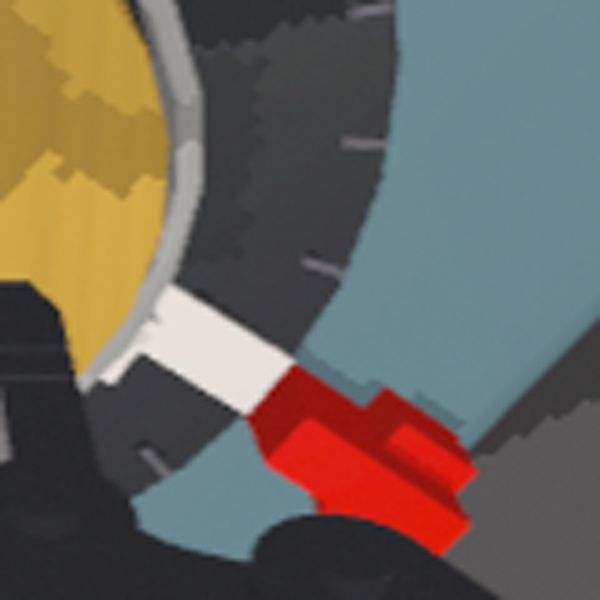

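View pics/s7.png

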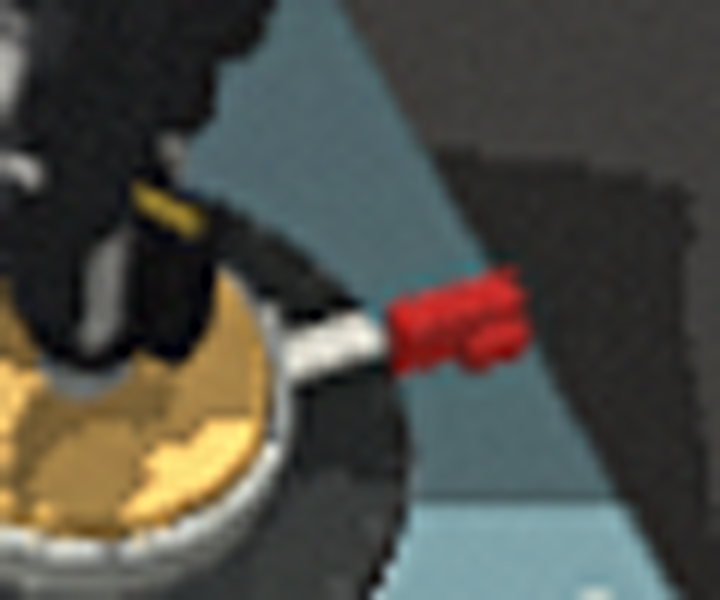

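```bash
python3 - <<'E'
from h import *
import pickle
i=pickle.load(open("pics/w7.pkl","rb"))
A=np.array([.5482,-.0792])
W=lambda x,y,z=.069:P(i,310+(x+.5)/5-.5,220+(y+.5)/5-.5,z)
def pr(n,p): q=p[:2]-A; print(n,p.round(4),np.hypot(*q).round(4),np.arctan2(q[1],q[0]).round(3))
pr("so1",W(297,357));pr("so2",W(248,413));pr("som",W(272,385));pr("si1",W(172,286));pr("si2",W(135,345))
for z in (.06,.063,.066,.069): pr(f"bot1 {z}",W(297,362,z));pr(f"bot2 {z}",W(250,415,z))
for z in (.066,.069,.072,.075,.08): pr(f"top1 {z}",W(308,420,z));pr(f"top2 {z}",W(266,462,z)); pr(f"back1 {z}",W(470,522,z)); pr(f"back2 {z}",W(440,553,z))
K=np.array(i["K"]);Rm=R.from_quat(i["orientation"]).as_matrix();d=np.load('pics/w7.npy')
for x,y in [(320,460),(380,490),(420,440),(230,350),(280,390),(450,150)]:
    u,v=310+x/5,220+y/5; z=d[int(v),int(u)]; print(x,y,(np.array(i["origin"])+Rm@(np.linalg.inv(K)@[u,v,1]*z)).round(4))
E
```

```text
so1 [ 0.6145 -0.0711  0.069 ] 0.0668 0.122
so2 [ 0.6149 -0.0804  0.069 ] 0.0667 -0.018
som [ 0.6146 -0.0758  0.069 ] 0.0665 0.052
si1 [ 0.5963 -0.0726  0.069 ] 0.0486 0.135
si2 [ 0.5979 -0.0813  0.069 ] 0.0498 -0.043
bot1 0.06 [ 0.6205 -0.0745  0.06  ] 0.0725 0.065
bot2 0.06 [ 0.6209 -0.0838  0.06  ] 0.0728 -0.063
bot1 0.063 [ 0.6187 -0.0735  0.063 ] 0.0707 0.081
bot2 0.063 [ 0.619  -0.0827  0.063 ] 0.0709 -0.049
bot1 0.066 [ 0.6168 -0.0726  0.066 ] 0.0689 0.097
bot2 0.066 [ 0.6172 -0.0816  0.066 ] 0.069 -0.035
bot1 0.069 [ 0.6149 -0.0716  0.069 ] 0.0672 0.114
bot2 0.069 [ 0.6153 -0.0805  0.069 ] 0.0671 -0.019
top1 0.066 [ 0.6233 -0.0779  0.066 ] 0.0751 0.018
top2 0.066 [ 0.6232 -0.0855  0.066 ] 0.0753 -0.084
back1 0.066 [ 0.6496 -0.0769  0.066 ] 0.1014 0.023
back2 0.066 [ 0.6497 -0.0826  0.066 ] 0.1016 -0.033
top1 0.069 [ 0.6214 -0.0768  0.069 ] 0.0732 0.032
top2 0.069 [ 0.6212 -0.0843  0.069 ] 0.0732 -0.07
back1 0.069 [ 0.6472 -0.0759  0.069 ] 0.099 0.034
back2 0.069 [ 0.6474 -0.0815  0.069 ] 0.0992 -0.023
top1 0.072 [ 0.6194 -0.0758  0.072 ] 0.0713 0.048
top2 0.072 [ 0.6193 -0.0832  0.072 ] 0.0712 -0.056
back1 0.072 [ 0.6448 -0.0749  0.072 ] 0.0967 0.045
back2 0.072 [ 0.645  -0.0803  0.072 ] 0.0968 -0.012
top1 0.075 [ 0.6174 -0.0747  0.075 ] 0.0694 0.064
top2 0.075 [ 0.6173 -0.082   0.075 ] 0.0692 -0.041
back1 0.075 [ 0.6424 -0.0738  0.075 ] 0.0944 0.057
back2 0.075 [ 0.6426 -0.0792  0.075 ] 0.0944 -0.0
top1 0.08 [ 0.6142 -0.073   0.08  ] 0.0663 0.094
top2 0.08 [ 0.6141 -0.0801  0.08  ] 0.0659 -0.013
back1 0.08 [ 0.6385 -0.0721  0.08  ] 0.0906 0.078
back2 0.08 [ 0.6386 -0.0773  0.08  ] 0.0905 0.02
320 460 [ 0.6233 -0.0785  0.074 ]
380 490 [ 0.6316 -0.0772  0.0743]
420 440 [ 0.6349 -0.0711  0.0685]
230 350 [ 0.6076 -0.0751  0.0694]
280 390 [ 0.6175 -0.0764  0.0671]
450 150 [ 0.616  -0.0417  0.0602]
```

```bash

python3 -m inch '[[1,[0,0,0],[0,0,0.0035]],[1,[0,0,0],[0,0,0.0035]],[1,[0,0,0],[0,0,0.0035]]]'|tail -1;python3 st.py
python3 -m inch '[[0.3,[0,0,0],[0,0,0]],[0.2,[0,0,0],[0,0,0]],[0,[0,0,0],[0,0,0]],[0,[0,0,0],[0,0,0]],[0,[0,0,0],[0,0,0]]]'|tail -1;python3 st.py
python3 -m inch '[[0,[0,0,-0.1],[0,0,0]],[0,[0,0,-0.3],[0,0,0]],[0,[0,0,-0.6],[0,0,0]],[0,[0,0,-0.95],[0,0,0]],[0,[0,0,-0.95],[0,0,0]],[0,[0,0,-0.95],[0,0,0]]]';python3 st.py
python3 - <<'E'
from h import *
i=camera_info("wrist")
im,d=snapshot('wrist');cv2.imwrite('pics/w8.png',im);np.save('pics/w8.npy',d)
import pickle;pickle.dump(i,open("pics/w8.pkl","wb"))
im,d=snapshot('side');cv2.imwrite('pics/s8.png',cv2.resize(im[200:290,280:380],None,fx=7,fy=6.6,interpolation=cv2.INTER_CUBIC))
E
```

```text
finger_gap: 0.155
z 0.1140 yaw -0.9519 F [3.39 5.84 6.35] T [ 0.874 -0.463  0.162] xy [ 0.5485 -0.0791]
finger_gap: 0.501
z 0.1128 yaw -0.9524 F [ 0.44 -0.33  0.04] T [ 0.023 -0.004 -0.023] xy [ 0.5476 -0.0799]
t: 11.5
tcp_pos: [0.5483, -0.0799, 0.2095]
tool_rot: [0.458, 0.889, 0.0, 0.001]
force: [-0.1, -0.2, -0.4]
finger_gap: 0.502
z 0.2095 yaw -0.9522 F [-0.1  -0.22 -0.42] T [-0.008  0.034 -0.005] xy [ 0.5483 -0.0799]
```

View pics/w8.png

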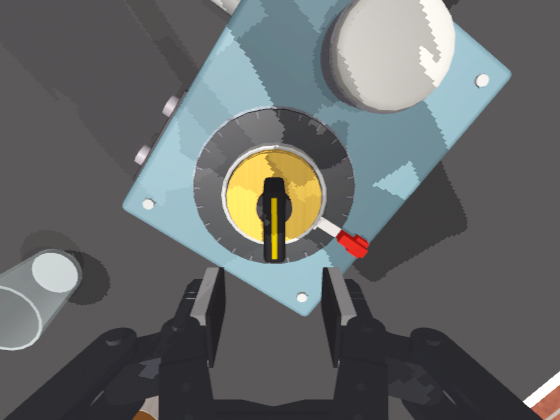

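View pics/s8.png

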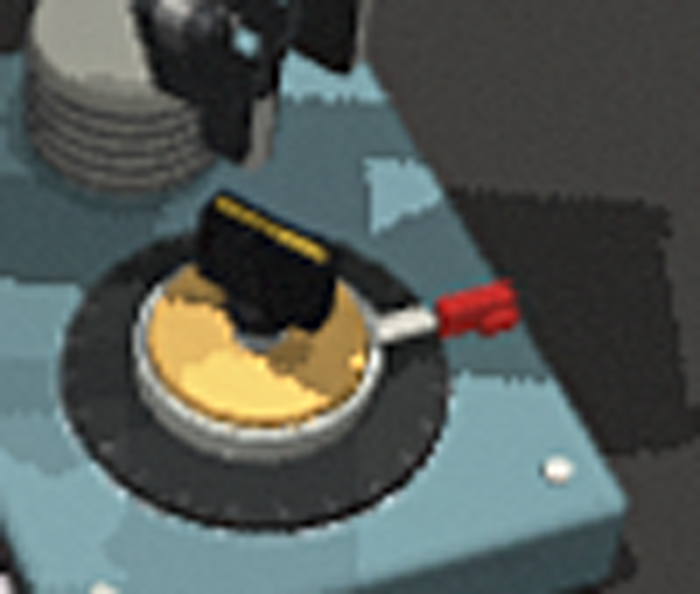

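```bash
python3 - <<'E'
from h import *
import pickle
im=cv2.imread("pics/w8.png"); cv2.imwrite("pics/w8c.png",cv2.resize(im[205:265,300:380],None,fx=10,fy=10,interpolation=cv2.INTER_CUBIC))
i=pickle.load(open("pics/w8.pkl","rb"));d=np.load("pics/w8.npy")
K=np.array(i["K"]);Rm=R.from_quat(i["orientation"]).as_matrix()
D=lambda u,v:(np.array(i["origin"])+Rm@(np.linalg.inv(K)@[u,v,1]*d[v,u])).round(4)
for u,v in [(275,210),(275,225),(275,240),(275,250),(240,190),(310,190),(400,40),(160,200),(355,245),(328,228)]: print(u,v,D(u,v))
E
```

```text
275 210 [ 0.543  -0.0691  0.1471]
275 225 [ 0.5485 -0.0768  0.1474]
275 240 [ 0.5542 -0.0848  0.1477]
275 250 [ 0.5582 -0.0904  0.1477]
240 190 [ 0.5245 -0.0882  0.0878]
310 190 [ 0.5674 -0.0572  0.0892]
400 40 [0.5466 0.0506 0.1221]
160 200 [ 0.4768 -0.143   0.0598]
355 245 [ 0.6313 -0.0762  0.0744]
328 228 [ 0.6048 -0.0782  0.0701]
```

View pics/w8c.png

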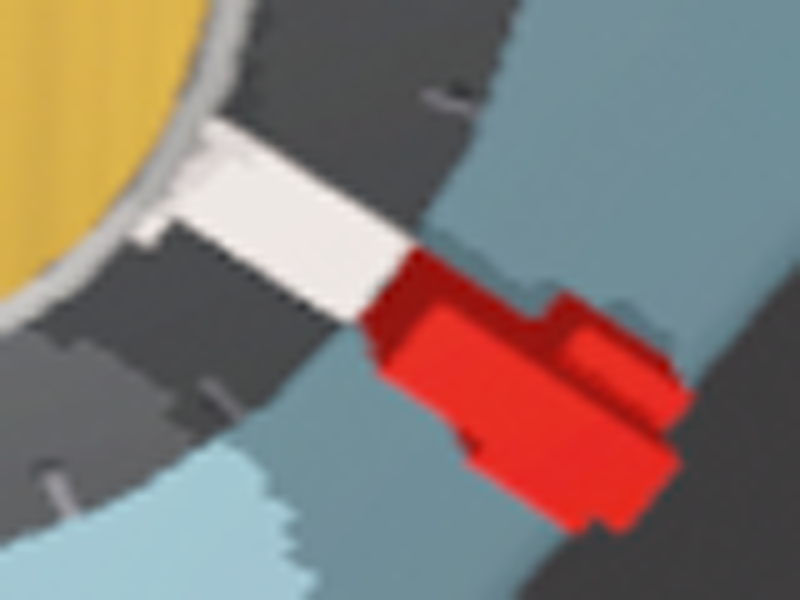

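```bash
python3 - <<'E'
from h import *
import pickle
i=pickle.load(open("pics/w8.pkl","rb")); s=camera_info("side")
W=lambda x,y,z=.069:P(i,300+(x+.5)/10-.5,205+(y+.5)/10-.5,z)
S=lambda x,y,z=.069:P(s,280+(x+.5)/7-.5,200+(y+.5)/6.6-.5,z)
Z0=P(i,274,0,.069)
# ring ellipse/bell axis: knob stripe midpoint
for u,v in [(275,199),(275,259)]: print("stripe",P(i,u,v,.1475).round(4))
for u,v in [(193,185),(355,185),(274,107),(274,263)]: print("ring",P(i,u,v,.069).round(4))
A=np.array([.5484,-.0793])
def pr(n,p): q=p[:2]-A; print(n,p.round(4),np.hypot(*q).round(4),np.arctan2(q[1],q[0]).round(3))
pr("so1",W(417,243));pr("so2",W(350,320));pr("so m",W(384,282));pr("si1",W(222,122));pr("si2",W(178,213));
pr("si m",W(200,168))
pr("tipT1",W(437,303,.0745));pr("tipT2",W(382,370,.0745));pr("upper edge end",W(540,370,.0745));pr("low edge end",W(455,418,.0745))
pr("tail1",W(683,465,.0745));pr("tail2",W(620,533,.0745))
pr("tipB1",W(418,250,.0665));pr("tipB2",W(362,318,.0665))
pr("s out1",S(432,308));pr("s out2",S(437,333));pr("s ptr t1",S(437,298,.0745));pr("s ptr b",S(442,335,.0665));
E
```

```text
stripe [ 0.5389 -0.0633  0.1475]
stripe [ 0.5619 -0.0955  0.1475]
ring [ 0.493  -0.1122  0.069 ]
ring [ 0.5997 -0.0363  0.069 ]
ring [ 0.511  -0.0247  0.069 ]
ring [ 0.5872 -0.1317  0.069 ]
so1 [ 0.6148 -0.0726  0.069 ] 0.0667 0.1
so2 [ 0.6146 -0.0814  0.069 ] 0.0663 -0.032
so m [ 0.6148 -0.077   0.069 ] 0.0664 0.034
si1 [ 0.5947 -0.0736  0.069 ] 0.0466 0.123
si2 [ 0.5967 -0.0822  0.069 ] 0.0484 -0.059
si m [ 0.5957 -0.0779  0.069 ] 0.0473 0.03
tipT1 [ 0.6173 -0.0747  0.0745] 0.0691 0.067
tipT2 [ 0.6174 -0.0821  0.0745] 0.0691 -0.04
upper edge end [ 0.6282 -0.0744  0.0745] 0.08 0.061
low edge end [ 0.6252 -0.082   0.0745] 0.0769 -0.035
tail1 [ 0.6437 -0.0742  0.0745] 0.0954 0.053
tail2 [ 0.6435 -0.0822  0.0745] 0.0951 -0.031
tipB1 [ 0.6163 -0.0736  0.0665] 0.0681 0.083
tipB2 [ 0.6164 -0.0813  0.0665] 0.068 -0.03
s out1 [ 0.6161 -0.0741  0.069 ] 0.0679 0.077
s out2 [ 0.6132 -0.085   0.069 ] 0.0651 -0.088
s ptr t1 [ 0.6173 -0.0741  0.0745] 0.0691 0.075
s ptr b [ 0.6155 -0.0848  0.0665] 0.0673 -0.081
```

```bash

python3 -m inch '[[0,[0,0,-0.4],[0,0,0]],[0,[0.3,0,-0.8],[0,0,0]],[0,[0.8,0,-0.9],[0,0,0]],[0,[0.95,0,-0.9],[0,0,0]],[0,[0.95,0,-0.9],[0,0,0]]]';
python3 -m inch '[[0,[0.4,0,0],[0,0,0]],[0,[0.95,0,0],[0,0,0]],[0,[0.95,0,0],[0,0,0]],[0,[0.95,0,0],[0,0,0]]]';
python3 - <<'E'
from h import *
im,d=snapshot('top');cv2.imwrite('pics/t9.png',cv2.resize(im[150:235,250:360],None,fx=7,fy=7,interpolation=cv2.INTER_CUBIC));cv2.imwrite('pics/t9f.png',im)
E
```

```text
t: 12.1
tcp_pos: [0.4905, -0.0004, 0.2972]
tool_rot: [0.457, 0.889, -0.0, -0.002]
force: [-0.2, -0.6, -0.0]
finger_gap: 0.497
t: 12.5
tcp_pos: [0.4376, 0.0752, 0.2971]
tool_rot: [0.458, 0.889, -0.001, -0.001]
force: [0.4, 0.0, 0.0]
finger_gap: 0.5
```

View pics/t9.png

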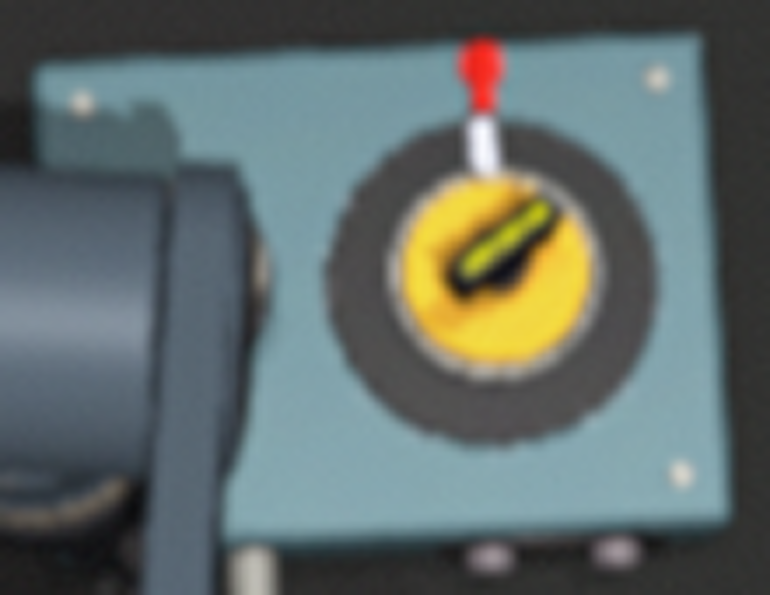

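The unobstructed top view shows the white stripe at (483,145), directly in line with the red pointer at (483,90). The knob and bell are clear of the robot.

```bash
python3 -c "
from station import *
print(sign_off())"
```

```text
the job is handed in; nothing more can be done
None
```

The stirrer drive is in gear, the ring's white mark is in line with the red pointer, and the knob has been let go. I handed the job in at about 12.6 s.

- **Engaging:** I pinched the knob and eased it down until the teeth stood tip on tip. The vertical push was then about 6 to 6.5 N, with one reading of 7.9 N, and that includes the sliding friction. I turned the knob clockwise in steps of about 0.044 rad. The teeth slipped in at about 0.37 rad of turn, and the push fell below 2 N. The gap came up in that direction, so I never had to rock it back. A wrist picture part-way round showed the ring had not visibly moved.
- **Home:** I pressed the knob straight down to its stop. After I let go, the top of the bar was at 0.1475 m against about 0.158 m at the start. That puts the press at about 0.0105 m, above the 0.0095 m needed.
- **Aligning:** I turned the ring clockwise by the knob, then released it and backed off.

**Last checks:** The top view shows the white stripe in line with the pointer. The wrist and top pictures suggest it may still be about 0.005 to 0.02 rad (1 mm or less) anticlockwise of the pointer, while the side view shows no offset. That is near what I can measure, so I did not grasp the knob again to correct it. I never moved the gripper towards the glassware, but I took no last picture to confirm it.

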